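# Reset the sprung rings of the recipe board

### The job

The lever arch on the board that holds the recipe pages did not catch: its lever is a little up and its rings do not meet. Lift that lever all the way up so that the rings spring wide open, then press it fully down again so that they close, and let go. Leave the lever of the other board, which holds no pages, alone.

Things in the scene. Friction and masses are not known exactly. Their poses are not given: they have to be found in the camera images.
- recipe_board: fixed wooden board 180x170x8 mm with a 12 mm pile of white pages (150x86) on its right half, a steel lever and two ring arches on the left (58 mm high; 65 open, leaning to +y). Origin: centre of underside; x away from the robot along the lever, y left, z up. Lever pivot at [-0.005, 0.052, 0.034], axis y. A twin board without pages stands beside it, left or right of it
- recipe_lever_tip (a point): middle of the steel tab at the lever's free end: 26 mm along the lever, 20 wide (board y), 6 thick, 70 mm from the pivot; 25 mm free on both sides. In the board frame [-0.005-0.070cos(0.12+q), 0.052, 0.034+0.070sin(0.12+q)], q = recipe_lever. Pinched from above across its width, the tab turns between the pads while the tool stays upright
- recipe_lever (a joint): hinge of the recipe board's lever, rad: 0 = fully down, rings shut; 1.1 = fully up at its stop, rings wide open; the rings follow it. Down, the free end points to the robot (board -x); it rises up and away from the robot. Starts ajar at 0.25 to 0.5, stays where it is left, takes about 3 N at the tab to move
- spare_lever (a joint): hinge of the lever on the board without pages (a shaker stands on it), the same kind; it starts down at 0 and is to be left so

How it is judged (in metres and radians):
On the way:
1. the recipe board's lever is lifted all the way up, rings wide open (lever above 0.92 rad) (value of joint recipe_lever above 0.92 rad), for 0.2 s.
At the end, for the whole second after the job is handed in: the recipe board's lever is fully down again (within 0.17 rad, 10 degrees, of its lower stop), so its rings are shut; the board without pages's lever is still down (within 0.17 rad) (value of joint each of recipe_lever, spare_lever below 0.17 rad); the robot touches nothing.
It fails at once if the board without pages's lever is lifted (more than 0.17 rad) (value of joint spare_lever above 0.17 rad).
It also fails if it takes over 32 s, if anything falls off the work surface, if the arm or the gripper's body presses on something with over 40 N, if the wrist force passes 120 N, or if a joint passes its speed limit or range.

### The arm

A 6-joint arm with a two-finger parallel gripper is mounted at the origin on a cart in front of the work surface, level with it; the furniture and walls round the work are solid. World frame = base frame: x ahead of the robot, y to its left, z up, the work surface at z = 0. Lengths are in m, angles in degrees, forces in N, time in s.
With the tool pointing down it reaches from about 0.4 to 0.825 m from the base axis. Payload 7 kg.
Tool frame: the origin (TCP) lies midway between the tips of the shut fingers; the grasp point (between the pads) lies 19 mm behind it (ctrl.hold_point_z is the distance from the TCP to the grasp point, in m); z points along the fingers, y is the line along which they close (so a half turn about z gives the same grasp; the last joint's range is limited). The gripper opens to 88 mm and grips with 3 to 60 N. Pads are 19 mm wide; open, the fingers measure 130 mm over their backs; the gripper's body (78 mm by 193 mm) begins 47 mm behind the grasp point.
Start: joints at [89.674, 20.546, 0.682, 0, -70.136, -16.507], TCP at [0.195, 0.646, 0.227] pointing down, gripper open.
Joint ranges: [-176.03, 176.03], [-82.01, 121.73], [-58.28, 71.71], [-173.87, 95.51], [-174.79, -0.11], [-173.66, 173.66]. Speed limits (degrees/s): [136.94, 136.94, 172.46, 180, 180, 180].

### API

Orientations are given as [roll, pitch, yaw] about the fixed x, y, z axes, in that order (R = Rz(yaw) Ry(pitch) Rx(roll)).
In Python, from plant import ctrl gives the robot as it stands.
- The arm moves only by the tool apply_moves, never from a script. Its argument "deltas" is a list of rows, each an object with "fingers": the finger opening in mm, from 0 to 87.6; "delta_pos": the shift along the tool's x, y, z in mm, a list of three; "angular": the turn, a rotation vector about the tool's x, y, z in degrees, a list of three. A call has 1 to 10 rows; each row is the pose to reach, as a shift and turn from the pose commanded when the call began, along the tool's axes at that moment; what a row does not reach only later rows make up. A row lasts 1/10 s, in which the tool goes at most 50 mm and 8.59 degrees, less where a joint would pass 70% of its speed; a pose out of reach is approached as far as the arm can. A call with a gripper value outside its range is refused whole. The fingers move at their own pace and stop on an object; the grip force is fixed at half the most. Time passes only in rows, so rows that repeat a pose let the fingers close. It gives the time, the measured TCP pose, the force, the opening and the grip force at its end, in the units of the state.
- ctrl.get_obs(): the state, without advancing time (a new reading comes with each control period).
- ctrl.snapshot(name): name is "scene" or "top" or "wrist"; returns the picture (420x560x3 uint8, red, green, blue); there is no depth.
- ctrl.camera_params(name): a dict with "fx", "fy", "cx", "cy" (pixels), "cam_to_world" (4x4, takes a point from camera to world coordinates); the wrist camera has in their place "mount" (4x4, takes a point from camera to tool coordinates, whose origin is the TCP and whose axes are the flange's). Camera axes: x right, y up, looking along -z (the intrinsics and any distortion apply to the point x, -y, -z); pixel columns grow to the right and rows downward; lengths in m; the calibration is good to about 2 mm. A picture is of the moment at which its call begins: read the wrist's pose just before it. camera_params takes no time and is no camera call.
- ctrl.close_job(): hands the job in; it is judged then, once.
The state is a dict: "clock": time; "joint_pos": joint angles; "qvel": joint speeds; "tau": joint torques, N m; "tool_pos": TCP position; "orientation": TCP orientation; "force": force on the tool from outside, world axes, zero at the start; "moment": the same for the moment, N m; "opening": finger opening in m; "gripper_force": force on a finger pad.
Only numpy, scipy, OpenCV 4.12 (cv2) and the standard library are available. Lean on these libraries where they do the work, as an engineer would, in place of code of your own. Each camera call takes 0.05 s, during which the arm holds its last target. There are 200 camera calls.

## Working session

There is one attempt and no reset: what is moved stays moved. The work goes in short steps, Python scripts to look and compute and a tool call to move; the robot and the scene stay as the last step left them, time stands still between calls to the robot, and variables do not carry over. Pictures are saved under pics/ and viewed, at most 10 in all, crops included, and the job is handed in when it is done.

Besides the shell and the picture viewer there is one more tool, called by a JSON object that holds its "op" and its "data". apply_moves: Moves the arm, as the interface text tells. Its arguments: {"type":"object","properties":{"deltas":{"type":"array"}},"required":["deltas"]}

```bash
mkdir -p pics; ls; python3 - <<'E'
from plant import ctrl
import cv2,numpy as np
np.set_printoptions(precision=4,suppress=True)
o=ctrl.get_obs();print(o)
for n in("scene","top"):
    cv2.imwrite(f"pics/{n}1.png",ctrl.snapshot(n)[:,:,::-1]);print(ctrl.camera_params(n))
print(ctrl.camera_params("wrist"))
E
```

```text
pics
{'clock': 0.0, 'joint_pos': array([ 89.675 ,  20.5918,   0.6365,  -0.0192, -70.1359, -16.5083]), 'qvel': array([ 0.0315,  0.0093, -0.0135,  0.1012,  0.0327,  0.0383]), 'tau': array([  0.0007, -58.2713,  29.3062,   6.9972,   0.007 ,  -0.0002]), 'tool_pos': array([0.1953, 0.6456, 0.2256]), 'orientation': array([179.9074,  -0.0086, -16.8397]), 'force': array([ 0.4938,  0.2162, -0.1256]), 'moment': array([0.0368, 0.0135, 0.0471]), 'gripper_force': 0.0, 'opening': 0.08778220110457952}
{'fx': 502.2507764908171, 'fy': 502.2507764908171, 'cx': 282.23202749479964, 'cy': 214.55545264565603, 'cam_to_world': array([[ 0.7402,  0.4218, -0.5237,  0.0642],
       [-0.6723,  0.4781, -0.5651, -0.2612],
       [ 0.012 ,  0.7704,  0.6375,  0.62  ],
       [ 0.    ,  0.    ,  0.    ,  1.    ]])}
{'fx': 489.7725771492683, 'fy': 489.7725771492683, 'cx': 268.24306914473976, 'cy': 200.56279480832347, 'cam_to_world': array([[ 0.0731,  0.9702, -0.2311,  0.3348],
       [-0.9973,  0.0711, -0.017 ,  0.2372],
       [-0.0001,  0.2318,  0.9728,  0.8872],
       [ 0.    ,  0.    ,  0.    ,  1.    ]])}
{'fx': 342.59794423275264, 'fy': 342.59794423275264, 'cx': 280.40883591208535, 'cy': 204.8280379514202, 'mount': array([[ 0.0009,  0.9561,  0.293 ,  0.08  ],
       [ 1.    , -0.001 ,  0.0003,  0.0005],
       [ 0.0006,  0.293 , -0.9561, -0.1584],
       [ 0.    ,  0.    ,  0.    ,  1.    ]])}
```

View pics/top1.png

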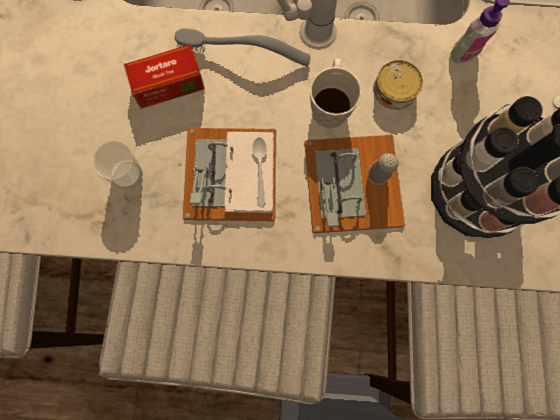

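View pics/scene1.png

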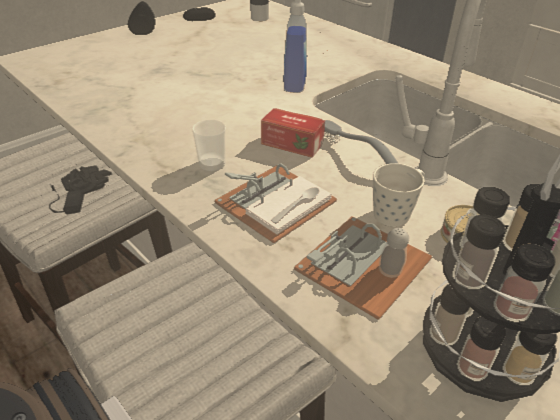

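The top picture shows the recipe board on the left, with pages and a spoon, corners about (187,129), (275,129), (275,221) and (183,220). The spare board with the shaker is to its right. I'll enlarge the recipe board next.

```bash
python3 - <<'E'
import cv2,numpy as np
a=cv2.imread("pics/top1.png")[115:240,175:285];b=cv2.imread("pics/scene1.png")[150:250,205:345]
cv2.imwrite("pics/c1.png",cv2.resize(a,None,fx=4.8,fy=4.8,interpolation=cv2.INTER_CUBIC))
cv2.imwrite("pics/c2.png",cv2.resize(b,None,fx=5.5,fy=5.5,interpolation=cv2.INTER_CUBIC))
E
```

```text
(no output)
```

View pics/c1.png

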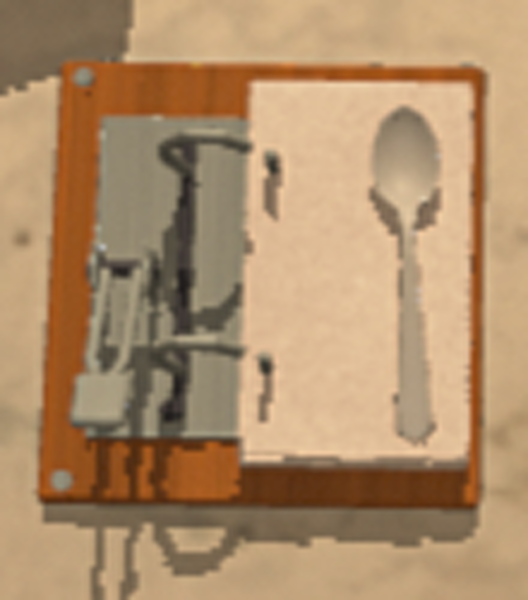

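View pics/c2.png

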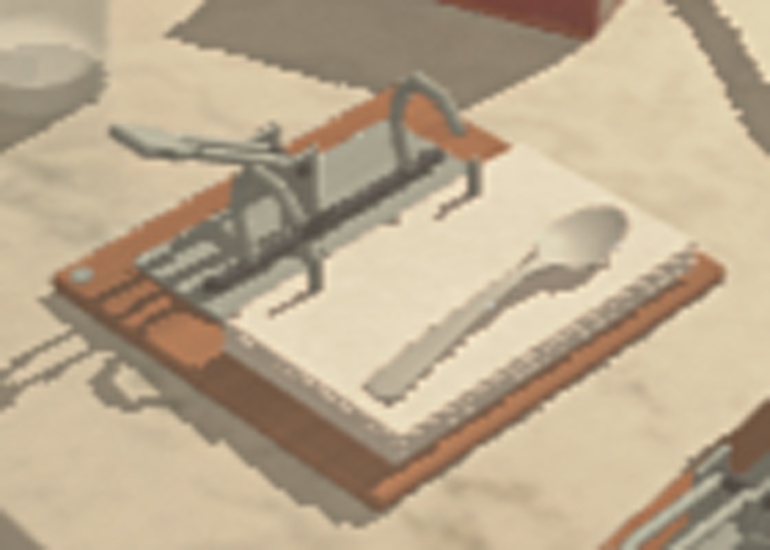

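The crops show the tab centre near (101,400) in c1 and about (150,143) in c2. The board's top corners are visible in both, so I'll fit the pose and the lever angle.

```bash
cat > h.py <<'E'
from plant import ctrl
import numpy as np
from scipy.optimize import least_squares
from scipy.spatial.transform import Rotation as R
np.set_printoptions(precision=4,suppress=True)
def proj(n,P):
    c=ctrl.camera_params(n);T=np.linalg.inv(c["cam_to_world"])
    p=np.atleast_2d(P)@T[:3,:3].T+T[:3,3]
    return np.c_[c["cx"]+c["fx"]*p[:,0]/-p[:,2],c["cy"]+c["fy"]*-p[:,1]/-p[:,2]]
def b2w(s,P):
    return R.from_euler('z',s[2]).apply(np.atleast_2d(P))+[s[0],s[1],0]
def tip(q): return np.array([-.005-.07*np.cos(.12+q),.052,.034+.07*np.sin(.12+q)])
E
python3 - <<'E'
from h import *
hx,hy=.09,.085
C=np.array([[hx,hy,.008],[hx,-hy,.008],[-hx,-hy,.008],[-hx,hy,.008]])
t=np.array([[63,63],[485,67],[475,497],[40,497],[101,398]]);t=(t+.5)/4.8-.5+[175,115]
s=np.array([[510,147],[722,268],[380,490],[55,277],[150,143]]);s=(s+.5)/5.5-.5+[205,150]
def f(v):
    m=b2w(v,np.vstack([C,tip(v[3])]))
    a=proj("top",m)-t;b=proj("scene",m)-s
    return np.r_[a.ravel(),b[1:].ravel()]   # first scene corner occluded/uncertain
for dims in [0]:
    r=least_squares(f,[.4,.3,0,.35],loss='soft_l1');v=r.x
    print(v,np.degrees(v[2]));print(r.fun.reshape(-1,2))
for q in(v[3],0,1.1):print(q,b2w(v,tip(q)))
w=b2w(v,[-.005,.052,.034]);print("pivot",w)
E
```

```text
[0.5927 0.3281 0.0556 0.4047] 3.1863652965404206
[[-0.5337 -1.2733]
 [ 0.3424 -0.6473]
 [ 1.0594  2.1671]
 [-1.2414  0.5674]
 [-0.0493  0.6352]
 [ 2.0207 -1.2255]
 [ 0.2157  1.2323]
 [-1.0351 -1.2923]
 [ 0.4068 -0.3192]]
0.4046961473070216 [[0.5243 0.3764 0.0691]]
0 [[0.5154 0.3759 0.0424]]
1.1 [[0.5608 0.3784 0.0997]]
pivot [[0.5848 0.3797 0.034 ]]
```

```bash
cat >> h.py <<'E'
def tri(a,b): # top px, scene px
    f=lambda p:np.r_[(proj("top",p)-a).ravel(),(proj("scene",p)-b).ravel()]
    r=least_squares(f,[.55,.3,.05]);return r.x,r.fun
def delta(p,yaw):
    o=ctrl.get_obs();M=R.from_euler('xyz',o["orientation"],degrees=True)
    T=R.from_euler('xyz',[180,0,yaw],degrees=True)
    return 1000*M.inv().apply(np.array(p)-o["tool_pos"]),(M.inv()*T).as_rotvec(degrees=True)
E
python3 - <<'E'
from h import *
print(tri([125,173],[210,161]),tri([113,161],[209,127]))
print(delta([.524,.376,.20],3.2))
E
```

```text
(array([0.5767, 0.5254, 0.0046]), array([-0.4371,  0.6288,  0.8837, -0.1591])) (array([0.5741, 0.5191, 0.0925]), array([ 0.2971, -0.4252, -0.6237,  0.1145]))
(array([392.6504, 162.8786,  26.0419]), array([  0.0823,   0.0057, -20.0397]))
```

{"op": "apply_moves", "data": {"deltas": [{"fingers":87,"delta_pos":[44,18,0],"angular":[0,0,-2]},{"fingers":87,"delta_pos":[88,36,0],"angular":[0,0,-4]},{"fingers":80,"delta_pos":[132,54,0],"angular":[0,0,-7]},{"fingers":70,"delta_pos":[176,72,0],"angular":[0,0,-9]},{"fingers":60,"delta_pos":[220,90,4],"angular":[0,0,-11]},{"fingers":50,"delta_pos":[264,108,8],"angular":[0,0,-14]},{"fingers":40,"delta_pos":[308,126,14],"angular":[0,0,-16]},{"fingers":30,"delta_pos":[352,145,20],"angular":[0,0,-18]},{"fingers":28,"delta_pos":[392,163,26],"angular":[0,0,-20]},{"fingers":28,"delta_pos":[392,163,26],"angular":[0,0,-20]}]}}

```text
clock: 1.1
tool_pos: [0.526, 0.3724, 0.1988]
orientation: [179.9, 0.1, 3.0]
force: [-0.3, 0.4, 0.1]
opening: 0.0307
gripper_force: 0.0
```

```bash
python3 - <<'E'
from h import *
import cv2
o=ctrl.get_obs();print(o["clock"],o["tool_pos"],o["orientation"],o["opening"],o["joint_pos"])
cv2.imwrite("pics/w1.png",ctrl.snapshot("wrist")[:,:,::-1])
E
```

```text
1.1 [0.526  0.3724 0.1988] [179.8583   0.1072   2.9557] 0.03067987207870375 [ 52.614   18.8313  -5.5544   0.0109 -65.7917  40.3374]
```

View pics/w1.png

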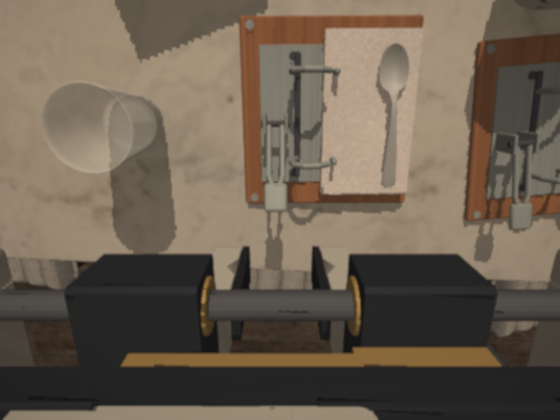

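The wrist view shows the tab at about (276,196), the front-left board corner near (247,203) and the back-left corner near (244,17). I'll add these points to the fit.

```bash
cat >> h.py <<'E'
def wproj(P,pos,ori):
    c=ctrl.camera_params("wrist");M=R.from_euler('xyz',ori,degrees=True)
    p=M.inv().apply(np.atleast_2d(P)-pos);T=np.linalg.inv(c["mount"]);p=p@T[:3,:3].T+T[:3,3]
    return np.c_[c["cx"]+c["fx"]*p[:,0]/-p[:,2],c["cy"]+c["fy"]*-p[:,1]/-p[:,2]]
E
python3 - <<'E'
from h import *
hx,hy=.09,.085
C=np.array([[hx,hy,.008],[hx,-hy,.008],[-hx,-hy,.008],[-hx,hy,.008]])
t=np.array([[63,63],[485,67],[475,497],[40,497],[101,398]]);t=(t+.5)/4.8-.5+[175,115]
s=np.array([[510,147],[722,268],[380,490],[55,277],[150,143]]);s=(s+.5)/5.5-.5+[205,150]
w=np.array([[243,18],[422,18],[405,201],[247,201],[276,196]])
o=([.526,.3724,.1988],[179.8583,.1072,2.9557])
P=lambda v:b2w(v,np.vstack([C,tip(v[3])]))
v0=[.5927,.3281,.0556,.4047];print(wproj(P(v0),*o)-w)
def f(v):
    m=P(v);return np.r_[(proj("top",m)-t).ravel(),(proj("scene",m)-s)[1:].ravel(),(wproj(m,*o)-w).ravel()]
r=least_squares(f,v0,loss='soft_l1');v=r.x;print(v,np.degrees(v[2]));print(r.fun.reshape(-1,2))
for q in np.r_[v[3],np.linspace(.5,1.2,8),0]:print(q,b2w(v,tip(q)))
print(delta(b2w(v,tip(v[3]))[0]-[0,0,.014],np.degrees(v[2])))
E
```

```text
[[-5.0094 -3.8493]
 [ 2.7798 -4.4165]
 [-0.6742  1.8861]
 [-2.3087  2.4613]
 [-1.2875  0.912 ]]
[0.5921 0.3272 0.0573 0.4294] 3.2834818372417875
[[-0.2055 -0.8559]
 [ 0.6915 -0.3706]
 [ 1.5915  2.4729]
 [-0.7325  1.0274]
 [ 0.3748  0.3832]
 [ 2.1047 -0.9599]
 [ 0.3811  1.6403]
 [-1.0483 -0.8933]
 [ 0.733  -0.7798]
 [-4.2084 -2.8421]
 [ 3.4736 -3.7662]
 [ 0.216   2.3592]
 [-1.34    3.195 ]
 [-0.2068  1.241 ]]
0.42939108400017917 [[0.5245 0.3754 0.0706]]
0.5 [[0.5272 0.3756 0.0747]]
0.6 [[0.5316 0.3758 0.0802]]
0.7 [[0.5364 0.3761 0.0852]]
0.8 [[0.5418 0.3764 0.0897]]
0.8999999999999999 [[0.5475 0.3767 0.0936]]
1.0 [[0.5537 0.3771 0.097 ]]
1.1 [[0.5601 0.3775 0.0997]]
1.2 [[0.5668 0.3778 0.1018]]
0.0 [[0.5147 0.3749 0.0424]]
(array([ -0.0611,  -1.7219, 142.6911]), array([ 0.0952,  0.0919, -0.3469]))
```

{"op": "apply_moves", "data": {"deltas": [{"fingers":27,"delta_pos":[0,0,35],"angular":[0,0,0]},{"fingers":27,"delta_pos":[0,0,70],"angular":[0,0,0]},{"fingers":27,"delta_pos":[0,0,105],"angular":[0,0,0]},{"fingers":27,"delta_pos":[0,0,105],"angular":[0,0,0]},{"fingers":27,"delta_pos":[0,0,105],"angular":[0,0,0]}]}}

```text
clock: 1.65
tool_pos: [0.5232, 0.3771, 0.096]
orientation: [179.9, 0.0, 3.2]
force: [-0.2, -0.2, 0.5]
opening: 0.0266
gripper_force: 0.0
```

```bash
python3 - <<'E'
from h import *
import cv2
o=ctrl.get_obs();print(o["clock"],o["tool_pos"],o["orientation"],o["opening"])
v=[.5921,.3272,.0573,.4294]
print(delta(b2w(v,tip(v[3]))[0]-[0,0,.014],3.28))
print(wproj(b2w(v,tip(v[3])),o["tool_pos"],o["orientation"]))
cv2.imwrite("pics/w2.png",ctrl.snapshot("wrist")[:,:,::-1])
E
```

```text
1.65 [0.5232 0.3771 0.096 ] [179.9374   0.0155   3.2315] 0.026606436198914875
(array([ 1.2377,  1.6887, 39.4053]), array([ 0.0626,  0.0155, -0.0485]))
[[282.2406 241.5385]]
```

View pics/w2.png

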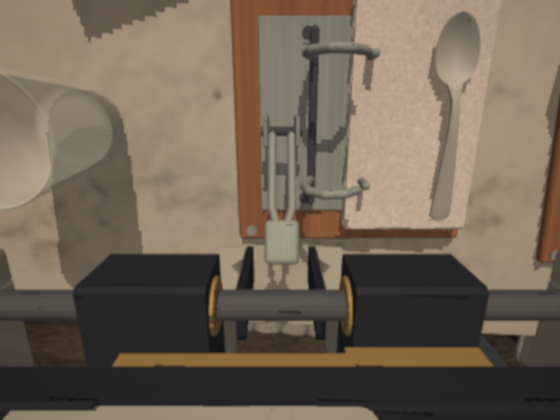

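The tab is at (282,241), where the fit put it, and it lies midway between the fingers. I'll go down and pinch it.

{"op": "apply_moves", "data": {"deltas": [{"fingers":27,"delta_pos":[1,1.5,0],"angular":[0,0,0]},{"fingers":27,"delta_pos":[1,1.5,14],"angular":[0,0,0]},{"fingers":27,"delta_pos":[1,1.5,28],"angular":[0,0,0]},{"fingers":27,"delta_pos":[1,1.5,41],"angular":[0,0,0]},{"fingers":27,"delta_pos":[1,1.5,41],"angular":[0,0,0]},{"fingers":10,"delta_pos":[1,1.5,41],"angular":[0,0,0]},{"fingers":10,"delta_pos":[1,1.5,41],"angular":[0,0,0]},{"fingers":10,"delta_pos":[1,1.5,41],"angular":[0,0,0]},{"fingers":10,"delta_pos":[1,1.5,41],"angular":[0,0,0]}]}}

```text
clock: 2.6
tool_pos: [0.5249, 0.3764, 0.0547]
orientation: [-179.9, -0.1, 3.2]
force: [0.8, 5.2, -5.8]
opening: 0.0194
gripper_force: 30.0
```

{"op": "apply_moves", "data": {"deltas": [{"fingers":10,"delta_pos":[3.5,0,-5],"angular":[0,0,0]},{"fingers":10,"delta_pos":[7,0,-9.7],"angular":[0,0,0]},{"fingers":10,"delta_pos":[11,0,-13.5],"angular":[0,0,0]},{"fingers":10,"delta_pos":[14.6,0,-17],"angular":[0,0,0]},{"fingers":10,"delta_pos":[19,0,-20.2],"angular":[0,0,0]},{"fingers":10,"delta_pos":[23,0,-23],"angular":[0,0,0]},{"fingers":10,"delta_pos":[23,0,-23],"angular":[0,0,0]}]}}

```text
clock: 3.3
tool_pos: [0.5468, 0.3776, 0.0775]
orientation: [-179.9, 0.1, 3.2]
force: [-3.7, 6.2, -2.7]
opening: 0.0196
gripper_force: 30.0
```

{"op": "apply_moves", "data": {"deltas": [{"fingers":10,"delta_pos":[3,0,-1.7],"angular":[0,0,0]},{"fingers":10,"delta_pos":[6,0,-3.4],"angular":[0,0,0]},{"fingers":10,"delta_pos":[9,0,-4.8],"angular":[0,0,0]},{"fingers":10,"delta_pos":[12.5,0,-6.1],"angular":[0,0,0]},{"fingers":10,"delta_pos":[12.5,0,-6.1],"angular":[0,0,0]},{"fingers":10,"delta_pos":[12.5,0,-6.1],"angular":[0,0,0]},{"fingers":10,"delta_pos":[12.5,0,-6.1],"angular":[0,0,0]},{"fingers":10,"delta_pos":[12.5,0,-6.1],"angular":[0,0,0]}]}}

```text
clock: 4.1
tool_pos: [0.5587, 0.3783, 0.0837]
orientation: [-179.9, 0.1, 3.2]
force: [-6.7, 6.2, -1.2]
opening: 0.0199
gripper_force: 30.0
```

```bash
python3 - <<'E'
from h import *
import cv2
o=ctrl.get_obs();print(o["clock"],o["tool_pos"],o["opening"],o["force"])
p=o["tool_pos"]+[0,0,.014];w=b2w([.5921,.3272,.0573],[-.005,.052,.034])[0]
print(np.arctan2(p[2]-w[2],w[0]-p[0])-.12, np.hypot(p[2]-w[2],w[0]-p[0]))
a=cv2.resize(ctrl.snapshot("scene")[90:250,180:345,::-1],None,fx=3.6,fy=3.6,interpolation=cv2.INTER_CUBIC)
cv2.imwrite("pics/s2.png",a)
E
```

```text
4.1 [0.5587 0.3783 0.0837] 0.019885905648415164 [-6.6564  6.215  -1.1693]
1.0717129264909881 0.06861724099123001
```

View pics/s2.png

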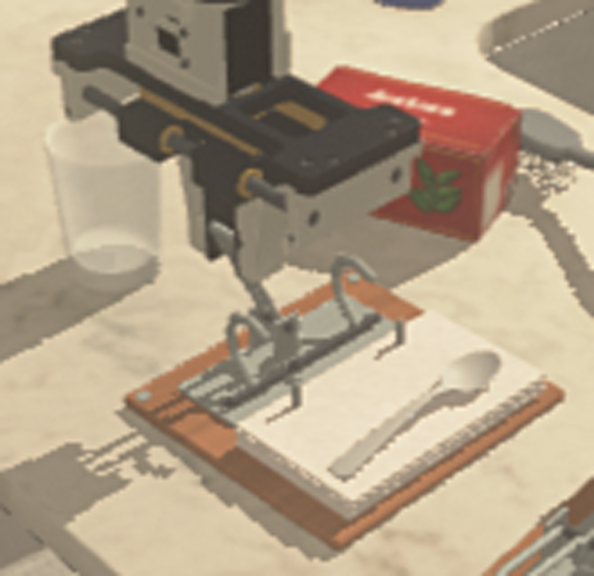

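It shows the lever up at about 1.07 rad with the rings sprung apart. Now I'll take it back down along the arc.

{"op": "apply_moves", "data": {"deltas": [{"fingers":10,"delta_pos":[-6,0,2.5],"angular":[0,0,0]},{"fingers":10,"delta_pos":[-12,0,6],"angular":[0,0,0]},{"fingers":10,"delta_pos":[-16.5,0,9],"angular":[0,0,0]},{"fingers":10,"delta_pos":[-20.5,0,12],"angular":[0,0,0]},{"fingers":10,"delta_pos":[-24.5,0,15.5],"angular":[0,0,0]},{"fingers":10,"delta_pos":[-28,0,19.3],"angular":[0,0,0]},{"fingers":10,"delta_pos":[-31.3,0,23.5],"angular":[0,0,0]},{"fingers":10,"delta_pos":[-34.2,0,27.7],"angular":[0,0,0]},{"fingers":10,"delta_pos":[-34.2,0,27.7],"angular":[0,0,0]}]}}

```text
clock: 5.05
tool_pos: [0.5272, 0.3766, 0.0579]
orientation: [-179.8, -0.2, 3.2]
force: [1.0, 2.4, 3.5]
opening: 0.0194
gripper_force: 30.0
```

{"op": "apply_moves", "data": {"deltas": [{"fingers":10,"delta_pos":[-3,0,5],"angular":[0,0,0]},{"fingers":10,"delta_pos":[-5,0,9.3],"angular":[0,0,0]},{"fingers":10,"delta_pos":[-7,0,14],"angular":[0,0,0]},{"fingers":10,"delta_pos":[-8.6,0,19],"angular":[0,0,0]},{"fingers":10,"delta_pos":[-9.8,0,24],"angular":[0,0,0]},{"fingers":10,"delta_pos":[-10.6,0,29],"angular":[0,0,0]},{"fingers":10,"delta_pos":[-10.6,0,30],"angular":[0,0,0]},{"fingers":10,"delta_pos":[-10.6,0,30],"angular":[0,0,0]}]}}

```text
clock: 5.85
tool_pos: [0.5157, 0.3759, 0.0271]
orientation: [-179.9, -0.1, 3.2]
force: [-1.9, 4.2, 3.2]
opening: 0.0191
gripper_force: 30.0
```

{"op": "apply_moves", "data": {"deltas": [{"fingers":10,"delta_pos":[0,0,1.5],"angular":[0,0,0]},{"fingers":10,"delta_pos":[0,0,3],"angular":[0,0,0]},{"fingers":10,"delta_pos":[0,0,3],"angular":[0,0,0]},{"fingers":10,"delta_pos":[0,0,3],"angular":[0,0,0]}]}}

```text
clock: 6.25
tool_pos: [0.5155, 0.3759, 0.0244]
orientation: [-179.9, -0.1, 3.2]
force: [-5.4, 4.2, 5.7]
opening: 0.0193
gripper_force: 30.0
```

{"op": "apply_moves", "data": {"deltas": [{"fingers":10,"delta_pos":[0,0,2],"angular":[0,0,0]},{"fingers":10,"delta_pos":[0,0,4],"angular":[0,0,0]},{"fingers":10,"delta_pos":[0,0,4],"angular":[0,0,0]},{"fingers":10,"delta_pos":[0,0,4],"angular":[0,0,0]}]}}

```text
clock: 6.65
tool_pos: [0.5157, 0.376, 0.0228]
orientation: [-179.9, -0.2, 3.3]
force: [-11.3, -0.8, 24.5]
opening: 0.0195
gripper_force: 30.0
```

The force has risen to 24 N, so the lever is on its stop. I'll ease off, release and back away.

{"op": "apply_moves", "data": {"deltas": [{"fingers":10,"delta_pos":[0,0,-2],"angular":[0,0,0]},{"fingers":27,"delta_pos":[0,0,-2],"angular":[0,0,0]},{"fingers":27,"delta_pos":[0,0,-2],"angular":[0,0,0]},{"fingers":27,"delta_pos":[0,0,-2],"angular":[0,0,0]},{"fingers":27,"delta_pos":[0,0,-14],"angular":[0,0,0]},{"fingers":27,"delta_pos":[0,0,-30],"angular":[0,0,0]},{"fingers":27,"delta_pos":[0,0,-60],"angular":[0,0,0]},{"fingers":27,"delta_pos":[0,0,-95],"angular":[0,0,0]},{"fingers":27,"delta_pos":[0,0,-130],"angular":[0,0,0]},{"fingers":27,"delta_pos":[0,0,-130],"angular":[0,0,0]}]}}

```text
clock: 7.65
tool_pos: [0.5177, 0.3764, 0.1555]
orientation: [-179.7, -0.4, 3.2]
force: [-0.4, 0.4, -0.8]
opening: 0.0271
gripper_force: 0.0
```

```bash
python3 - <<'E'
from h import *
import cv2
o=ctrl.get_obs();print(o["clock"],o["tool_pos"],o["opening"],o["force"])
for q in(0,.17,.43):print(q,wproj(b2w([.5921,.3272,.0573],tip(q)),o["tool_pos"],o["orientation"]),proj("scene",b2w([.5921,.3272,.0573],tip(q))))
a=cv2.resize(ctrl.snapshot("scene")[150:300,205:405,::-1],None,fx=4,fy=4,interpolation=cv2.INTER_CUBIC)
cv2.imwrite("pics/s3.png",a)
E
```

```text
7.65 [0.5177 0.3764 0.1555] 0.027064100241931906 [-0.409   0.3998 -0.7581]
0 [[282.1863 205.436 ]] [[229.5034 188.9273]]
0.17 [[282.1723 206.735 ]] [[230.1313 183.4933]]
0.43 [[282.1555 203.7025]] [[232.6204 174.788 ]]
```

View pics/s3.png

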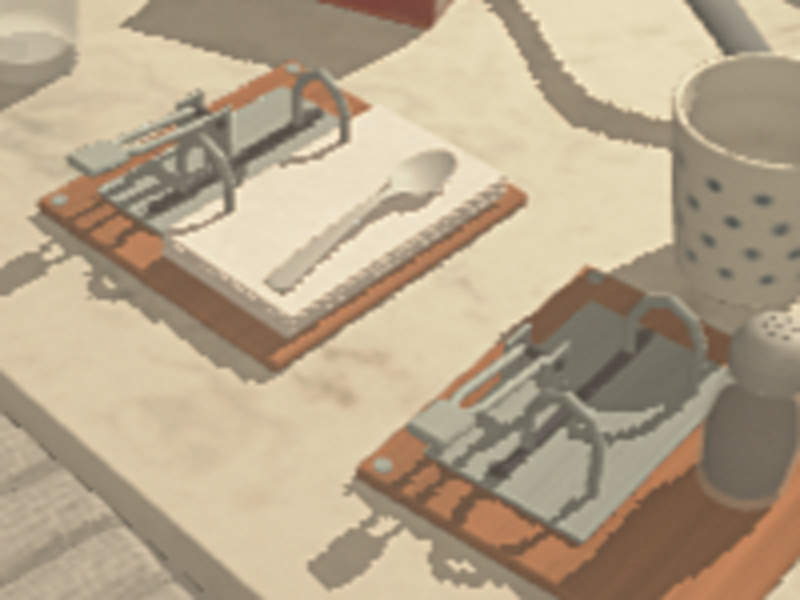

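The recipe tab is at (97,155) in the crop, which is pixel (229,189) and matches q = 0. The rings are closed, the spare lever is down and the robot is clear.

```bash
python3 -c "
from plant import ctrl
print(ctrl.close_job())"
```

```text
the job is handed in; nothing more can be done
None
```

The recipe board's lever was lifted to about 1.07 rad, which opened its rings, then pressed back down to its stop and released; the spare lever was not touched, and the job was handed in at about 8 s (no verdict was returned).

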